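# Stack turning blanks on the sloping rack

## Robot

A 6-joint arm with a two-finger parallel gripper is mounted at the origin on the work surface. World frame = base frame: x ahead of the robot, y to its left, z up, the work surface at z = 0. Lengths are in m, angles in degrees, forces in N, time in s.
With the tool pointing down it reaches from about 0.4 to 0.825 m from the base axis. Payload 7 kg.
Tool frame: the origin (TCP) lies on the centre line of the jaws, within the pads' length; the fingertips stand 19 mm ahead of it and the grasp point (between the pads) is the TCP (r.tip_extent is the distance from the TCP to the fingertips, in m); z points along the fingers, y is the line along which they close (so a half turn about z gives the same grasp; the last joint's range is limited). The gripper opens to 88 mm and grips with 3 to 60 N. Pads are 19 mm wide; open, the fingers measure 130 mm over their backs; the gripper's body (78 mm by 193 mm) begins 47 mm behind the grasp point.
Start: joints at [91.736, 20.546, 0.682, 0, -70.136, -16.507], TCP at [0.172, 0.653, 0.246] pointing down, gripper open.
Joint ranges: [-176.03, 176.03], [-82.01, 121.73], [-58.28, 71.71], [-173.87, 95.51], [-174.79, -0.11], [-173.66, 173.66]. Speed limits (degrees/s): [136.94, 136.94, 172.46, 180, 180, 180].

## Interface

Orientations are given as [roll, pitch, yaw] about the fixed x, y, z axes, in that order (R = Rz(yaw) Ry(pitch) Rx(roll)).
In Python, from plant import r gives the robot as it stands. The module is installed in compiled form; this text tells all that it offers.
- The arm moves only by the tool jog_arm, never from a script. Its argument "deltas" is a list that holds one entry, the list of rows, each a list of 5 numbers: the opening, from -1 (shut) to 1 (fully open), then the shift along the world's x, y, z in cm, then the turn about the world's z in rad. In form: [[[claw, dx, dy, dz, turn], ...]]. A call has 1 to 8 rows; each row shifts and turns the commanded pose from where the row before left it; what a row does not reach is not made up. A row lasts 1/8 s, in which the tool goes at most 62.5 mm and 10.7 degrees, less where a joint would pass 70% of its speed; a pose out of reach is approached as far as the arm can. A call with a gripper value outside its range is refused whole. The fingers move at their own pace and stop on an object; "force" is the grip in N (left out, the last holds). Time passes only in rows, so rows that do not move let the fingers close. It gives the time, the measured TCP pose, the force, the opening and the grip force at its end, in the units of the state.
- r.get_state(): the state, without advancing time (a new reading comes with each control period).
- r.capture(name): name is "scene" or "side" or "wrist"; returns the picture (420x560x3 uint8, blue, green, red); there is no depth.
- r.camera_info(name): a dict with "fx", "fy", "cx", "cy" (pixels), "view" (4x4, takes a point from world to camera coordinates). Camera axes: x right, y up, looking along -z (the intrinsics and any distortion apply to the point x, -y, -z); pixel columns grow to the right and rows downward; lengths in m; the calibration is good to about 2 mm. The wrist camera is an equidistant fisheye: a pixel r from the principal point sees the ray r / f radians off the axis. A picture is of the moment at which its call begins: read the wrist's pose just before it. camera_info takes no time and is no camera call; for the wrist camera it gives the pose at the moment of the call.
- r.close_job(): hands the job in; it is judged then, once.
The state is a dict: "time_s": time; "joints": joint angles; "qd": joint speeds; "joint_torque": joint torques, N m; "tcp_pos": TCP position; "eef_rot": TCP orientation; "contact_force": force on the tool from outside, world axes, zero at the start; "moment": the same for the moment, N m; "gripper_width": finger opening in m; "gripper_force": force on a finger pad.
Only numpy, scipy, OpenCV 4.12 (cv2) and the standard library are available. Lean on these libraries where they do the work, as an engineer would, in place of code of your own. Each camera call takes 0.05 s, during which the arm holds its last target. There are 200 camera calls.

## Task

Put the turning blanks away: on the sloping green rack stack the dark brown blank first, the reddish-brown one on it and the plain pale one on top, all lengthwise down the slope, lying flat on one another along the middle of the rack, each with one end back against the backstop. The pale blank with the red band is cracked: lay it flat on the floor of the blue offcut tray. Leave the finished bowl and the yellow wax tin where they stand, and let everything come to rest.

Things in the scene. Friction and masses are not known exactly. Their poses are not given: they have to be found in the camera images.
- dark_blank: The largest wooden blank, very dark brown, a rectangular block 120 (x, length) x 64 (y, width) x 32 (z, thickness) mm, about 0.16 kg. Origin at the centre of its underside, z up. It lies flat on the table at any start, at any of four places, with any yaw that its place allows.
- brown_blank: The middle-sized wooden blank, reddish brown, 105 (x) x 58 (y) x 30 (z) mm, about 0.12 kg. Origin at the centre of its underside.
- pale_blank: The plain pale wooden blank without any mark, 90 (x) x 52 (y) x 28 (z) mm, about 0.085 kg. Origin at the centre of its underside.
- cracked_blank: A pale wooden blank just like the plain one, 90 (x) x 52 (y) x 28 (z) mm, but with a 22 mm wide red band painted round its middle. Origin at the centre of its underside.
- rack_bed: Green bed of a fixed rack, left or right: plate 140 mm (x) by 90 (y), falling 15 degrees to a backstop at its end nearer the robot (80 mm above the plate, 12 thick, square to it). No side walls; wood does not slide down by itself. Origin: middle of the inner corner of plate and backstop, 22 mm above the table. x up the slope, z square off the plate: plate face z=0, backstop face x=0.
- offcut_tray: Fixed blue open tray, 170 (x) x 160 (y) x 45 (z) mm outside, walls and floor 6 mm thick (inside 158 x 148 mm). Origin at the centre of its underside, z up. It stands on the side where the rack is not.
- bowl: The finished turned wooden bowl, pale wood, loose, 96 mm across the rim and 45 mm high, on the far side of the blanks. Origin at the centre of its underside. Must not be disturbed.
- wax_tin: A loose round yellow tin, 55 mm across and 40 mm high, standing in the midst of the four blanks. Origin at the centre of its underside. Must not be disturbed.
Mind the look-alikes: they are no part of the job. What is shaped like the dark_blank but pink or turquoise is not meant.

How it is judged:
By the outcome, as a careful person would: the job done as asked, in the order asked, and still so for the second after the job is handed in, with the robot touching nothing.
It also fails if it takes over 112 s, if anything falls off the work surface, if the arm or the gripper's body presses on something with over 40 N, if the wrist force passes 120 N, or if a joint passes its speed limit or range.

## Working session

There is one attempt and no reset: what is moved stays moved. The work goes in short steps, Python scripts to look and compute and a tool call to move; the robot and the scene stay as the last step left them, time stands still between calls to the robot, and variables do not carry over. Pictures are saved under pics/ and viewed, at most 14 in all, crops included, and the job is handed in when it is done.

Besides the shell and the picture viewer there is one more tool, called after "Request:" by a JSON object that holds its "name" and its "arguments", one argument or row to a line. jog_arm: Moves the arm, as the interface text tells. Its arguments: {"type":"object","properties":{"deltas":{"type":"array"},"force":{"type":"number"}},"required":["deltas"]}

```bash
mkdir -p pics
cat > h.py <<'E'
import numpy as np, cv2
from plant import r
def snap(n,f):
    info=r.camera_info(n); im=np.asarray(r.capture(n)); cv2.imwrite('pics/'+f+'.png',im); np.save('pics/'+f+'.npy',info,allow_pickle=True); return im,info
def load(f): return np.load('pics/'+f+'.npy',allow_pickle=True).item()
def ray(info,u,v,fish=False):
    V=np.array(info['view']); x=(u-info['cx'])/info['fx']; y=(v-info['cy'])/info['fy']
    if fish:
        t=np.hypot(x,y); s=np.sin(t)/t if t>1e-9 else 1; d=np.array([x*s,-y*s,-np.cos(t)])
    else: d=np.array([x,-y,-1.])
    R=V[:3,:3]; return -R.T@V[:3,3], R.T@d
def atz(info,u,v,z,fish=False):
    o,d=ray(info,u,v,fish); return o+d*(z-o[2])/d[2]
def tri(obs):
    A=np.zeros((3,3));b=np.zeros(3)
    for i,u,v,f in obs:
        o,d=ray(i,u,v,f); d=d/np.linalg.norm(d); P=np.eye(3)-np.outer(d,d); A+=P;b+=P@o
    p=np.linalg.solve(A,b); return p
def proj(info,p):
    q=np.array(info['view'])@np.append(p,1); return info['cx']+info['fx']*q[0]/-q[2], info['cy']-info['fy']*q[1]/-q[2]
E
python3 - <<'E'
from h import *
for n in('scene','side','wrist'):
    im,i=snap(n,n+'0'); print(n,i)
a=cv2.imread('pics/scene0.png')
cv2.imwrite('pics/s0b.png',cv2.resize(a,(800,600),interpolation=cv2.INTER_CUBIC))
cv2.imwrite('pics/d0b.png',cv2.resize(cv2.imread('pics/side0.png'),(800,600),interpolation=cv2.INTER_CUBIC))
print(r.get_state(), r.tip_extent)
E
```

```text
scene {'fx': 433.23668085927267, 'fy': 433.23668085927267, 'cx': 279.52470998701955, 'cy': 213.4861856020783, 'view': array([[ 4.98058009e-01,  8.67142952e-01, -1.14954794e-03,
        -1.41427893e-01],
       [-5.98189602e-01,  3.44539302e-01,  7.23506648e-01,
         3.09313639e-01],
       [ 6.27779754e-01, -3.59660633e-01,  6.90316456e-01,
        -1.52267061e+00],
       [ 0.00000000e+00,  0.00000000e+00,  0.00000000e+00,
         1.00000000e+00]])}
side {'fx': 385.9911123307608, 'fy': 385.9911123307608, 'cx': 282.3457355271533, 'cy': 208.47455264843708, 'view': array([[ 0.95543745, -0.29502417, -0.0100009 , -0.53549454],
       [ 0.2317006 ,  0.72851065,  0.64466043, -0.09057314],
       [-0.18290465, -0.61824993,  0.76440363, -1.10724236],
       [ 0.        ,  0.        ,  0.        ,  1.        ]])}
wrist {'fx': 325.19226210127806, 'fy': 325.19226210127806, 'cx': 282.55393134324396, 'cy': 208.8062195524736, 'view': array([[-0.25533676, -0.96685055,  0.00177656,  0.67304021],
       [ 0.92980998, -0.24605757, -0.27369523,  0.0344685 ],
       [ 0.26505952, -0.06823258,  0.96181483, -0.39034536],
       [ 0.        ,  0.        ,  0.        ,  1.        ]])}
{'time_s': 0.15, 'joints': array([ 9.17354692e+01,  2.05839801e+01,  6.44584212e-01, -1.41674156e-02,
       -7.01359059e+01, -1.65065568e+01]), 'qd': array([-0.02897841, -0.0721007 ,  0.17453684, -0.00858175,  0.08389891,
        0.06533235]), 'joint_torque': array([-1.03629682e-03, -5.83273387e+01,  2.93295014e+01,  7.00117797e+00,
        8.86859576e-03, -1.04686369e-04]), 'tcp_pos': array([0.17203926, 0.65234084, 0.24480766]), 'eef_rot': array([ 1.79924017e+02, -8.62604666e-03, -1.47759046e+01]), 'contact_force': array([-0.91870217,  0.66522952,  1.40520968]), 'moment': array([0.00245694, 0.02718059, 0.04773801]), 'gripper_force': 0.0, 'gripper_width': 0.08757383817920808} 0.019
```

View pics/s0b.png

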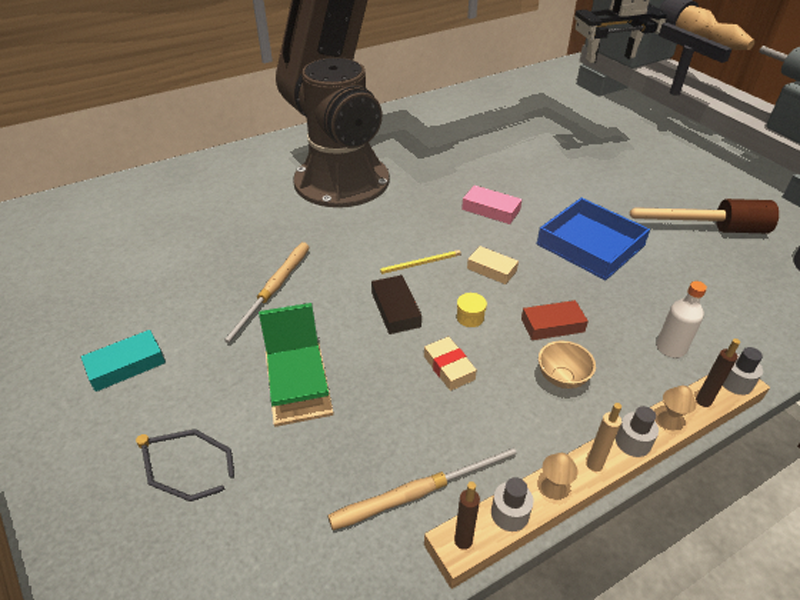

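View pics/d0b.png

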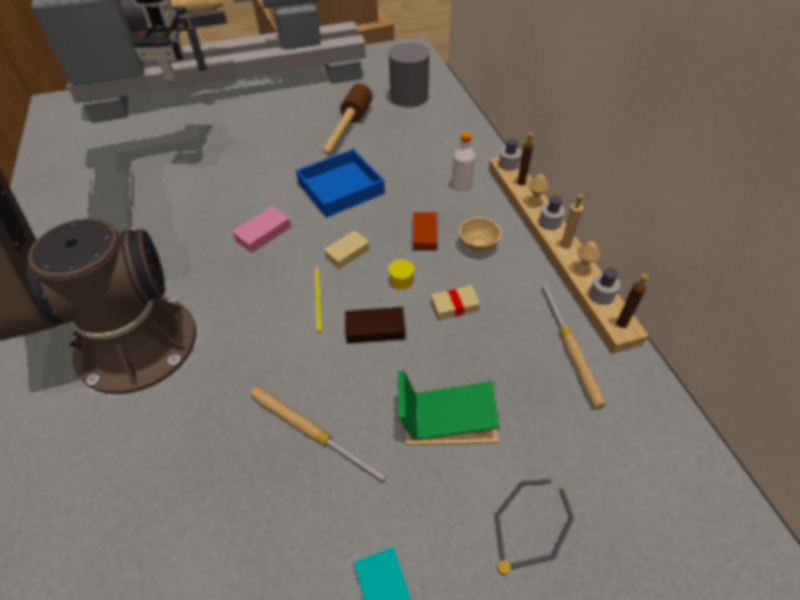

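The scene picture (800 px) shows these candidates: dark blank (397,303), with look-alikes turquoise (122,360) and pink (492,204). The reddish-brown blank is at (555,319), the plain pale one at (492,264) and the banded one at (450,362). The rack is at (295,360), tray (593,237), tin (471,310) and bowl (566,367). By the description dark is (397,303). I'll check it in close crops.

Run:
```python
import cv2
a=cv2.imread('pics/scene0.png')[130:310,170:460]; 
def g(a,k,x0,y0,f):
    b=cv2.resize(a,None,fx=k,fy=k,interpolation=cv2.INTER_CUBIC)
    h,w=a.shape[:2]
    for u in range(-(-x0//20)*20,x0+w,20):
        cv2.line(b,(int((u-x0+.5)*k),0),(int((u-x0+.5)*k),6),(255,255,255),1); cv2.putText(b,str(u),(int((u-x0)*k)-8,16),0,.35,(255,255,255),1)
    for v in range(-(-y0//20)*20,y0+h,20):
        cv2.line(b,(0,int((v-y0+.5)*k)),(6,int((v-y0+.5)*k)),(255,255,255),1); cv2.putText(b,str(v),(8,int((v-y0)*k)+4),0,.35,(255,255,255),1)
    cv2.imwrite(f,b)
g(a,2.75,170,130,'pics/c1.png')
g(cv2.imread('pics/side0.png')[95:320,200:360],2.6,200,95,'pics/c2.png')
```

```text
(no output)
```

View pics/c1.png

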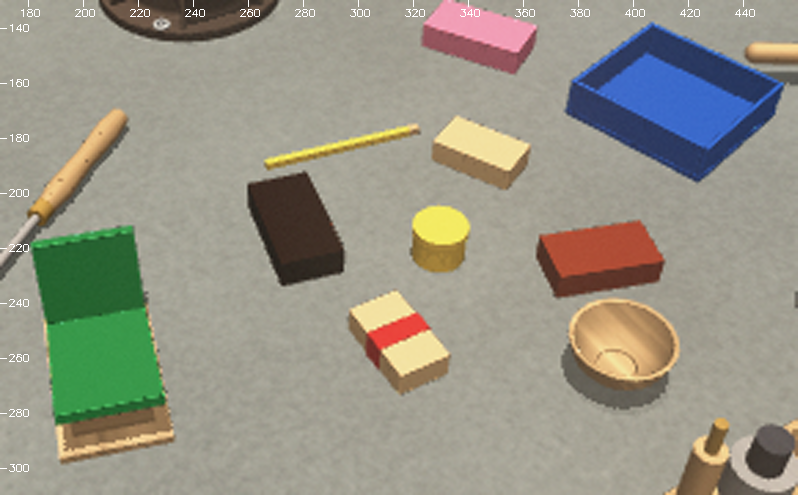

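View pics/c2.png

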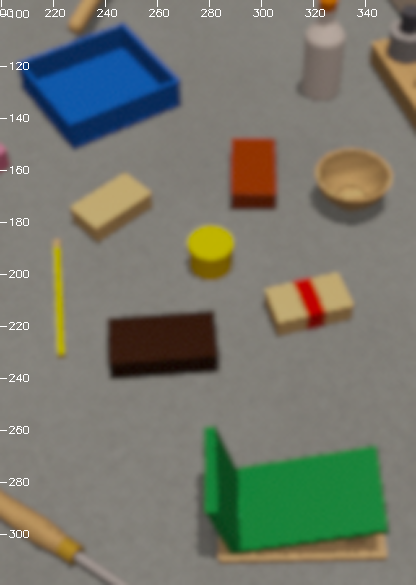

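The crops confirm the choices: dark is nearly black at scene (275,213), pale has no band, and cracked has the red band. Now I'll fit the poses from the corners in both views.

```bash
cat > fit.py <<'E'
from h import *
from scipy.optimize import least_squares
S,D=load('scene0'),load('side0')
c1=lambda p:np.array([170+(p[0]+.5)/2.75-.5,130+(p[1]+.5)/2.75-.5]); c2=lambda p:np.array([200+(p[0]+.5)/2.6-.5,95+(p[1]+.5)/2.6-.5])
# correspond order same in both
O={'dark':(.12,.064,[(248,186),(304,174),(343,250),(282,265)],[(110,363),(108,319),(213,314),(217,358)]),
'pale':(.09,.052,[(433,145),(458,117),(529,150),(507,171)],[(97,231),(71,207),(126,174),(151,195)]),
'brown':(.105,.058,[(539,237),(640,222),(663,259),(560,277)],[(231,196),(232,140),(275,139),(275,195)]),
'cracked':(.09,.052,[(349,318),(396,291),(448,355),(403,377)],[(279,321),(264,295),(341,273),(353,300)]),
'tray':(.17,.16,[(571,85),(653,24),(782,86),(699,148)],[(74,136),(22,76),(123,26),(179,82)]),
'rack':(.14,.09,[(47,322),(147,305),(163,399),(55,415)],[(240,551),(239,467),(375,447),(386,531)])}
for n,(L,W,a,b) in O.items():
    P=np.array([tri([(S,*c1(p),0),(D,*c2(q),0)]) for p,q in zip(a,b)])
    e=[np.linalg.norm(P[i]-P[(i+1)%4]) for i in range(4)]
    c=P.mean(0); print(n,'tri c',c.round(4),'edges',np.round(e,4),'z',P[:,2].round(4))
    if n=='rack':
        print(P.round(4)); continue
    best=None
    for y0 in np.arange(0,np.pi,np.pi/6):
      def f(v):
        R=np.array([[np.cos(v[3]),-np.sin(v[3])],[np.sin(v[3]),np.cos(v[3])]])
        l=np.array([(-L,-W),(L,-W),(L,W),(-L,W)])/2
        q=[np.append(R@k+v[:2],v[2]) for k in l]
        best_=None
        for s in (1,-1):
          for k in range(4):
            o=[q[(s*i+k)%4] for i in range(4)]
            res=np.array([np.subtract(proj(S,o[i]),c1(a[i])) for i in range(4)]+[np.subtract(proj(D,o[i]),c2(b[i])) for i in range(4)]).ravel()
            if best_ is None or res@res<best_@best_: best_=res
        return best_
      s=least_squares(f,[*c,y0])
      if best is None or s.cost<best.cost: best=s
    print('   fit',best.x[:3].round(4),'yaw',np.degrees(best.x[3]).round(1),'rms px',np.sqrt(2*best.cost/16).round(2))
E
python3 fit.py
```

```text
dark tri c [ 0.4654 -0.1134  0.0292] edges [0.06   0.1163 0.0604 0.1148] z [0.0306 0.0308 0.0286 0.0266]
   fit [ 0.4652 -0.113   0.0288] yaw -12.5 rms px 0.63
pale tri c [0.4625 0.116  0.0243] edges [0.0521 0.0874 0.0502 0.0862] z [0.022  0.0255 0.0234 0.0262]
   fit [0.4624 0.1161 0.0241] yaw 25.3 rms px 0.58
brown tri c [0.6487 0.1195 0.0278] edges [0.1039 0.0561 0.101  0.0548] z [0.0265 0.0271 0.0309 0.0267]
   fit [0.6485 0.1199 0.0276] yaw 71.9 rms px 0.45
cracked tri c [ 0.641  -0.1051  0.0253] edges [0.0491 0.0933 0.0439 0.0878] z [0.0216 0.0212 0.0302 0.0284]
   fit [ 0.641 -0.105  0.025] yaw 0.9 rms px 1.07
tray tri c [0.5001 0.3455 0.0397] edges [0.1597 0.1669 0.1656 0.1625] z [0.0353 0.0344 0.0406 0.0484]
   fit [0.4999 0.3463 0.0395] yaw 15.7 rms px 1.6
rack tri c [ 0.5471 -0.3493  0.0392] edges [0.0906 0.1371 0.0887 0.1378] z [0.023  0.0236 0.0543 0.0561]
[[ 0.4695 -0.3736  0.023 ]
 [ 0.4965 -0.2871  0.0236]
 [ 0.6244 -0.3259  0.0543]
 [ 0.598  -0.4106  0.0561]]
```

Run:
```python
from fit import *
print('---')
for n,p,q in [('tin top',(441,225),(210,244)),('bowl rim',(624,341),(353,177))]: print(n,tri([(S,*c1(p),0),(D,*c2(q),0)]).round(3))
y=np.radians(-16.8);a=np.radians(15)
X=np.array([np.cos(a)*np.cos(y),np.cos(a)*np.sin(y),np.sin(a)]);Z=np.array([-np.sin(a)*np.cos(y),-np.sin(a)*np.sin(y),np.cos(a)])
O=np.array([.4824,-.3298,.022])
for n,L,t,z0 in[('dark',.12,.032,0),('brown',.105,.03,.032),('pale',.09,.028,.062)]:
    hc=(t+.007)/2; p=O+X*(L/2+.002)+Z*(z0+hc); p[2]+=.026-hc; print(n,p.round(4))
```

```text
dark tri c [ 0.4654 -0.1134  0.0292] edges [0.06   0.1163 0.0604 0.1148] z [0.0306 0.0308 0.0286 0.0266]
   fit [ 0.4652 -0.113   0.0288] yaw -12.5 rms px 0.63
pale tri c [0.4625 0.116  0.0243] edges [0.0521 0.0874 0.0502 0.0862] z [0.022  0.0255 0.0234 0.0262]
   fit [0.4624 0.1161 0.0241] yaw 25.3 rms px 0.58
brown tri c [0.6487 0.1195 0.0278] edges [0.1039 0.0561 0.101  0.0548] z [0.0265 0.0271 0.0309 0.0267]
   fit [0.6485 0.1199 0.0276] yaw 71.9 rms px 0.45
cracked tri c [ 0.641  -0.1051  0.0253] edges [0.0491 0.0933 0.0439 0.0878] z [0.0216 0.0212 0.0302 0.0284]
   fit [ 0.641 -0.105  0.025] yaw 0.9 rms px 1.07
tray tri c [0.5001 0.3455 0.0397] edges [0.1597 0.1669 0.1656 0.1625] z [0.0353 0.0344 0.0406 0.0484]
   fit [0.4999 0.3463 0.0395] yaw 15.7 rms px 1.6
rack tri c [ 0.5471 -0.3493  0.0392] edges [0.0906 0.1371 0.0887 0.1378] z [0.023  0.0236 0.0543 0.0561]
[[ 0.4695 -0.3736  0.023 ]
 [ 0.4965 -0.2871  0.0236]
 [ 0.6244 -0.3259  0.0543]
 [ 0.598  -0.4106  0.0561]]
---
tin top [ 0.554 -0.001  0.038]
bowl rim [0.757 0.052 0.039]
dark [ 0.5349 -0.3457  0.0634]
brown [ 0.5203 -0.3412  0.0924]
pale [ 0.5062 -0.337   0.1195]
```

Request:
{"name": "jog_arm", "arguments": {
  "deltas": [
    [[1,3.97,-4.3,0,0],[1,3.97,-4.3,0,0],[1,3.97,-4.3,0,0],[1,3.97,-4.3,0,0],[1,3.97,-4.3,0,0],[1,3.97,-4.3,0,0],[1,3.97,-4.4,0,0.04]]
  ],
  "force": 12
}}

```text
time_s: 1.02
tcp_pos: [0.4509, 0.3491, 0.2456]
eef_rot: [-180.0, -0.0, -12.4]
contact_force: [0.7, 0.9, 0.7]
gripper_width: 0.0875
gripper_force: 0.0
```

Request:
{"name": "jog_arm", "arguments": {
  "deltas": [
    [[1,0.2,-5.79,-1.5,0],[1,0.2,-5.79,-1.5,0],[1,0.2,-5.79,-1.5,0],[1,0.2,-5.79,-1.5,0],[1,0.2,-5.79,-1.5,0],[1,0.2,-5.79,-1.5,0],[1,0.2,-5.79,-1.5,0],[1,0.1,-5.77,-1.5,0]]
  ]
}}

```text
time_s: 2.02
tcp_pos: [0.4649, -0.1141, 0.1253]
eef_rot: [-180.0, -0.0, -12.5]
contact_force: [0.9, 1.2, 0.6]
gripper_width: 0.0875
gripper_force: 0.0
```

Request:
{"name": "jog_arm", "arguments": {
  "deltas": [
    [[1,0,0,0,0],[1,0,0,0,0]]
  ]
}}

```text
time_s: 2.28
tcp_pos: [0.4649, -0.1126, 0.1255]
eef_rot: [180.0, 0.0, -12.6]
contact_force: [-0.5, 0.8, 0.7]
gripper_width: 0.0873
gripper_force: 0.0
```

Run:
```python
from h import *
im,i=snap('wrist','w1'); s=r.get_state(); print(s['tcp_pos'],s['eef_rot'],s['contact_force'])
```

```text
[ 0.46523004 -0.1119541   0.1257491 ] [-1.79994554e+02 -2.02947730e-02 -1.24696167e+01] [-0.67247806  0.33419261  0.13496036]
```

View pics/w1.png

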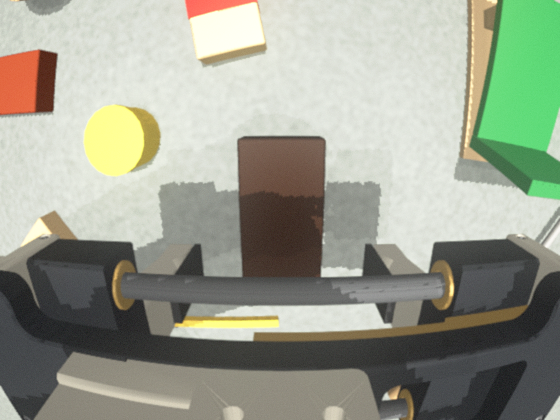

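The wrist view shows the dark blank at (281,205), centred between the fingers (190 and 372) and aligned with them. Next I descend and grip.

Request:
{"name": "jog_arm", "arguments": {
  "deltas": [
    [[1,0,-0.1,-5,0],[1,0,0,-3,0],[1,0,0,-1.97,0],[1,0,0,0,0],[-1,0,0,0,0],[-1,0,0,0,0],[-1,0,0,0,0],[-1,0,0,0,0]]
  ],
  "force": 14
}}

```text
time_s: 3.32
tcp_pos: [0.4657, -0.1131, 0.0267]
eef_rot: [-180.0, -0.1, -12.5]
contact_force: [-1.2, 2.7, 6.6]
gripper_width: 0.0639
gripper_force: 14.0
```

Request:
{"name": "jog_arm", "arguments": {
  "deltas": [
    [[-1,0,0,0,0],[-1,0,0,0,0],[-1,0,0,0,0],[-1,0,0,3,0],[-1,0,0,5,0],[-1,0,0,5,0],[-1,0,0,0,0]]
  ]
}}

```text
time_s: 4.2
tcp_pos: [0.4673, -0.1133, 0.1598]
eef_rot: [-179.9, -0.4, -12.5]
contact_force: [-0.6, 0.8, -2.4]
gripper_width: 0.0637
gripper_force: 14.0
```

Request:
{"name": "jog_arm", "arguments": {
  "deltas": [
    [[-1,1.36,-4.65,0,-0.015],[-1,1.36,-4.65,0,-0.015],[-1,1.36,-4.65,0,-0.015],[-1,1.36,-4.65,0,-0.015],[-1,1.36,-4.65,0,-0.015],[-1,0,0,0,0],[-1,0,0,0,0]]
  ]
}}

```text
time_s: 5.08
tcp_pos: [0.5318, -0.3456, 0.1542]
eef_rot: [-180.0, 0.2, -16.8]
contact_force: [-0.2, -0.5, -2.6]
gripper_width: 0.0638
gripper_force: 14.0
```

Run:
```python
from h import *
im,i=snap('wrist','w2'); s=r.get_state(); print(s['tcp_pos'],s['eef_rot'],s['contact_force'])
```

```text
[ 0.53210274 -0.34517741  0.15473237] [-1.79975366e+02  1.15903016e-01 -1.67889271e+01] [-0.1697275  -1.10249157 -1.81799924]
```

View pics/w2.png

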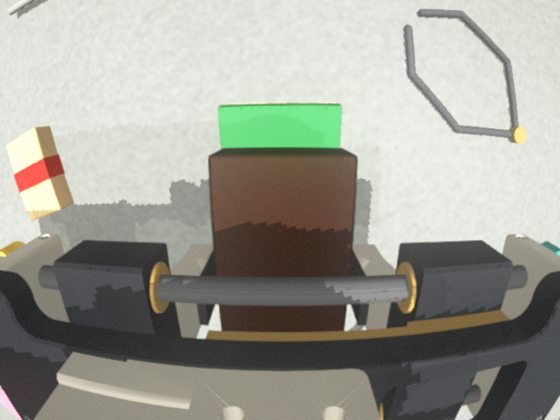

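The wrist view shows the rack's upper edge at (219,104)–(341,104), square to and centred on the held dark blank (210–356). A quick numeric check follows.

Run:
```python
from h import *
i=load('w2')
A,B=[atz(i,u,104.5,.058,True) for u in(219,341.5)]
print(A,B,np.linalg.norm(A-B)); m=(A+B)/2; y=np.radians(-16.8)
print('mid',m,'yaw',np.degrees(np.arctan2(*(A-B)[[1,0]]))-90,'origin',m[:2]-.14*np.cos(np.radians(15))*np.array([np.cos(y),np.sin(y)]))
```

```text
[ 0.62602472 -0.3275216   0.058     ] [ 0.60035062 -0.41175286  0.058     ] 0.08805717065132028
mid [ 0.61318767 -0.36963723  0.058     ] yaw -16.95148256612572 origin [ 0.48372972 -0.33055157]
```

Request:
{"name": "jog_arm", "arguments": {
  "deltas": [
    [[-1,0.3,-0.1,-4,0],[-1,0,0,-2,0],[-1,0,0,-0.5,0],[-1,0,0,-0.5,0],[-1,0,0,-0.4,0],[-1,0,0,-0.4,0],[-1,0,0,0,0]]
  ],
  "force": 12
}}

```text
time_s: 6.0
tcp_pos: [0.536, -0.3469, 0.078]
eef_rot: [180.0, -0.0, -16.8]
contact_force: [-0.5, 0.5, -1.7]
gripper_width: 0.064
gripper_force: 12.0
```

Request:
{"name": "jog_arm", "arguments": {
  "deltas": [
    [[-1,0,0,-0.3,0],[-1,0,0,-0.3,0],[-1,0,0,-0.2,0],[-1,0,0,0,0]]
  ]
}}

```text
time_s: 6.5
tcp_pos: [0.5361, -0.3469, 0.0696]
eef_rot: [180.0, 0.0, -16.8]
contact_force: [-1.3, 0.2, -1.2]
gripper_width: 0.0639
gripper_force: 12.0
```

Request:
{"name": "jog_arm", "arguments": {
  "deltas": [
    [[-1,0,0,-0.2,0],[-1,0,0,-0.2,0],[-1,0,0,-0.2,0],[-1,0,0,0,0]]
  ]
}}

```text
time_s: 7.0
tcp_pos: [0.536, -0.3469, 0.0641]
eef_rot: [180.0, -0.0, -16.8]
contact_force: [-3.1, 1.2, 2.5]
gripper_width: 0.0639
gripper_force: 12.0
```

Run:
```python
from h import *
im,i=snap('side','d3'); a=cv2.resize(im[235:330,250:370],None,fx=5,fy=5,interpolation=cv2.INTER_CUBIC)
im,i=snap('wrist','w3');cv2.imwrite('pics/d3c.png',np.hstack([cv2.resize(a,(420,420)),im])[:, :800])
print(r.get_state()['contact_force'])
```

```text
[-3.58070422  0.17603965  4.08677552]
```

View pics/d3c.png

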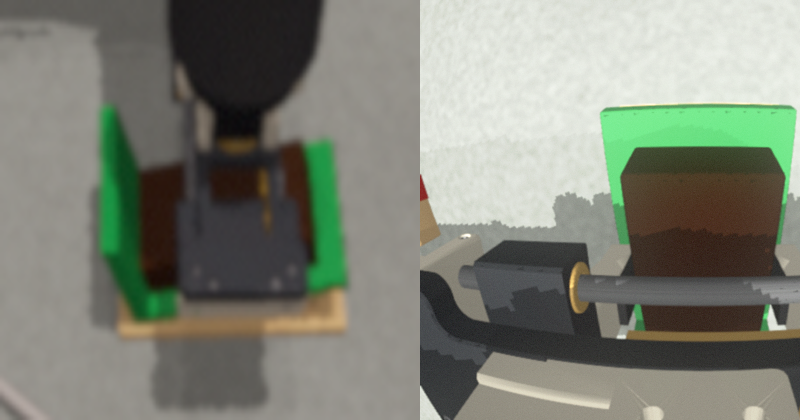

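The dark blank lies in the slope, tilted with the plate, with a small gap to the backstop. I'll drag it down-slope until contact.

Request:
{"name": "jog_arm", "arguments": {
  "deltas": [
    [[-1,-0.19,0.06,-0.05,0],[-1,-0.19,0.06,-0.05,0],[-1,0,0,0,0]]
  ]
}}

```text
time_s: 7.48
tcp_pos: [0.5338, -0.3461, 0.0635]
eef_rot: [180.0, -0.2, -16.7]
contact_force: [5.4, -2.5, 2.6]
gripper_width: 0.0639
gripper_force: 12.0
```

Request:
{"name": "jog_arm", "arguments": {
  "deltas": [
    [[-1,-0.19,0.06,-0.05,0],[-1,-0.1,0.03,-0.02,0],[-1,0,0,0,0]]
  ]
}}

```text
time_s: 7.85
tcp_pos: [0.5336, -0.3458, 0.0637]
eef_rot: [180.0, -0.5, -16.7]
contact_force: [10.7, -2.8, 1.0]
gripper_width: 0.0639
gripper_force: 12.0
```

Request:
{"name": "jog_arm", "arguments": {
  "deltas": [
    [[-1,0.15,-0.05,0.04,0],[0.9,0,0,0,0],[0.9,0,0,0,0],[0.9,0,0,0,0],[0.9,0,0,2,0],[0.9,0,0,5,0],[0.9,0,0,5,0],[0.9,0,0,3,0]]
  ]
}}

```text
time_s: 8.85
tcp_pos: [0.5311, -0.3455, 0.2153]
eef_rot: [180.0, -0.1, -16.8]
contact_force: [0.2, -0.0, -1.0]
gripper_width: 0.0831
gripper_force: 0.0
```

Run:
```python
from h import *
im,i=snap('wrist','w4'); s=r.get_state(); print(s['tcp_pos'],s['eef_rot'],s['contact_force'],s['gripper_width'])
a=snap('scene','s4')[0][200:310,170:280]; b=snap('side','d4')[0][235:330,260:370]
cv2.imwrite('pics/c4.png',np.hstack([cv2.resize(a,(400,400)),cv2.resize(b,(400,400))]))
```

```text
[ 0.53233523 -0.34631148  0.2191035 ] [179.91951142  -0.40131122 -16.74075131] [ 1.91259421 -0.24637611  4.72894942] 0.08341525529421198
```

View pics/c4.png

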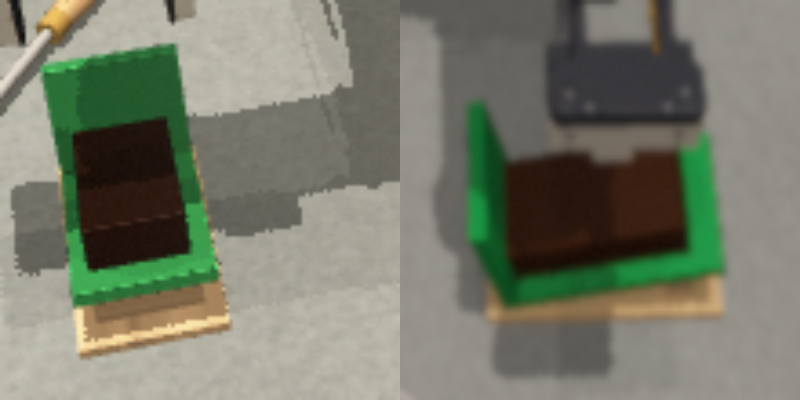

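Both views show the dark blank flat on the plate, centred and back against the backstop. Next is the brown blank.

Request:
{"name": "jog_arm", "arguments": {
  "deltas": [
    [[0.9,1.29,5.18,-0.5,0.172],[0.9,1.29,5.18,-0.5,0.172],[0.9,1.29,5.18,-1,0.172],[0.9,1.29,5.18,-1,0.172],[0.9,1.29,5.18,-1,0.172],[0.9,1.29,5.18,-1,0.172],[0.9,1.29,5.18,-1,0.172],[0.9,1.29,5.18,-1,0.172]]
  ]
}}

```text
time_s: 10.0
tcp_pos: [0.6332, 0.0706, 0.1407]
eef_rot: [-179.9, 0.1, 62.4]
contact_force: [1.3, 0.2, 0.2]
gripper_width: 0.0829
gripper_force: 0.0
```

Request:
{"name": "jog_arm", "arguments": {
  "deltas": [
    [[0.6,1.32,5.16,-1,0.171],[0.6,0,0,0,0],[0.6,0,0,0,0],[0.6,0,0,0,0]]
  ]
}}

```text
time_s: 10.5
tcp_pos: [0.6468, 0.1196, 0.1323]
eef_rot: [-180.0, 0.0, 71.8]
contact_force: [0.7, 0.2, 0.1]
gripper_width: 0.0698
gripper_force: 0.0
```

Run:
```python
from h import *
im,i=snap('wrist','w5'); s=r.get_state(); print(s['tcp_pos'],s['eef_rot'],s['contact_force'],s['gripper_width'])
```

```text
[0.64694585 0.11957463 0.13261325] [-1.79991048e+02  6.66523063e-03  7.17554755e+01] [-0.95037254  0.61200824 -0.32945253] 0.06983075008579903
```

View pics/w5.png

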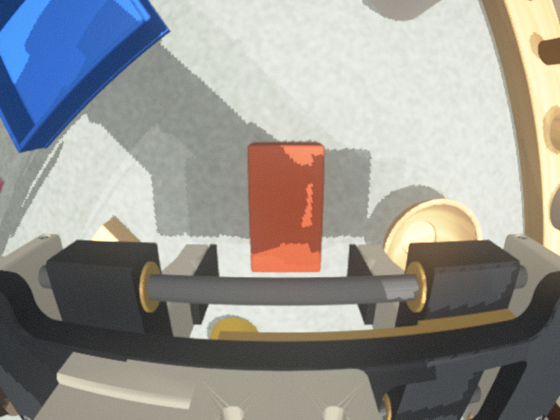

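Run:
```python
from h import *
i=load('w5')
A,B=[atz(i,u,v,.03,True) for u,v in((286,144),(285.5,270))]
print(A,B,np.linalg.norm(A-B),(A+B)/2)
A,B=[atz(i,u,v,.03,True) for u,v in((248,206),(324,206))]
print((A+B)/2,np.linalg.norm(A-B))
```

```text
[0.6661188  0.16988614 0.03      ] [0.63391986 0.07265454 0.03      ] 0.10242438848464208 [0.65001933 0.12127034 0.03      ]
[0.65134631 0.12465307 0.03      ] 0.05878093375119766
```

The wrist view shows the brown blank at (286,206), about 2 mm off the centre line, with the bowl (430,235) clear of the right finger. I correct by 2 mm, descend and grip.

Request:
{"name": "jog_arm", "arguments": {
  "deltas": [
    [[0.6,0.25,0.1,-5,0],[0.6,0,0,-3.5,0],[0.6,0,0,-2.15,0],[0.6,0,0,0,0],[-1,0,0,0,0],[-1,0,0,0,0],[-1,0,0,0,0],[-1,0,0,0,0]]
  ],
  "force": 12
}}

```text
time_s: 11.55
tcp_pos: [0.6506, 0.1219, 0.0277]
eef_rot: [179.9, -0.1, 71.9]
contact_force: [-0.6, -1.8, 7.1]
gripper_width: 0.0579
gripper_force: 12.0
```

Request:
{"name": "jog_arm", "arguments": {
  "deltas": [
    [[-1,0,0,0,0],[-1,0,0,3,0],[-1,0,0,5,0],[-1,0,0,5,0],[-1,0,0,4,0],[-1,0,0,0,0]]
  ]
}}

```text
time_s: 12.3
tcp_pos: [0.6514, 0.1226, 0.2005]
eef_rot: [179.7, -0.3, 71.9]
contact_force: [0.9, 0.3, -1.9]
gripper_width: 0.0578
gripper_force: 12.0
```

Request:
{"name": "jog_arm", "arguments": {
  "deltas": [
    [[-1,-1.44,-5.15,0,-0.172],[-1,-1.44,-5.15,0,-0.172],[-1,-1.44,-5.15,0,-0.172],[-1,-1.44,-5.15,0,-0.172],[-1,-1.44,-5.15,0,-0.172],[-1,-1.44,-5.15,0,-0.172],[-1,-1.44,-5.15,0,-0.172],[-1,-1.44,-5.15,0,-0.172]]
  ]
}}

```text
time_s: 13.3
tcp_pos: [0.5333, -0.2914, 0.1951]
eef_rot: [-180.0, 0.1, -7.3]
contact_force: [1.3, -0.4, -1.3]
gripper_width: 0.0579
gripper_force: 12.0
```

Request:
{"name": "jog_arm", "arguments": {
  "deltas": [
    [[-1,-1.4,-5.15,0,-0.172],[-1,0,0,-2,0],[-1,0,0,-2,0],[-1,0,0,0,0],[-1,0,0,0,0]]
  ]
}}

```text
time_s: 13.92
tcp_pos: [0.5207, -0.3416, 0.1564]
eef_rot: [180.0, 0.0, -16.8]
contact_force: [1.0, -0.4, -1.1]
gripper_width: 0.0579
gripper_force: 12.0
```

Run:
```python
from h import *
im,i=snap('wrist','w6'); s=r.get_state(); print(s['tcp_pos'],s['eef_rot'],s['contact_force'],s['gripper_width'])
```

```text
[ 0.52099382 -0.34166637  0.15676013] [ 1.79990142e+02 -5.00814729e-02 -1.68022419e+01] [ 0.1647092  -0.10822866 -1.55131422] 0.05850337074531163
```

View pics/w6.png

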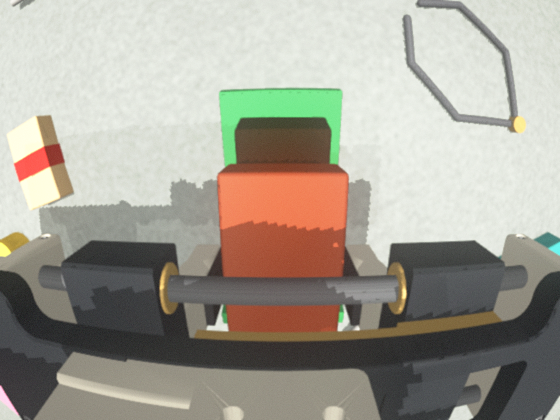

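The brown blank (283) is centred over the dark one (283) and the rack (281). Now I lower it.

Request:
{"name": "jog_arm", "arguments": {
  "deltas": [
    [[-1,0.1,0,-3.5,0],[-1,0,0,-0.8,0],[-1,0,0,-0.4,0],[-1,0,0,-0.4,0],[-1,0,0,-0.3,0],[-1,0,0,-0.3,0],[-1,0,0,-0.2,0],[-1,0,0,0,0]]
  ]
}}

```text
time_s: 14.98
tcp_pos: [0.5215, -0.3418, 0.097]
eef_rot: [180.0, -0.0, -16.8]
contact_force: [-1.0, 0.6, -1.0]
gripper_width: 0.0578
gripper_force: 12.0
```

Request:
{"name": "jog_arm", "arguments": {
  "deltas": [
    [[-1,0,0,-0.2,0],[-1,0,0,-0.15,0],[-1,0,0,0,0]]
  ]
}}

```text
time_s: 15.35
tcp_pos: [0.5216, -0.3418, 0.0939]
eef_rot: [180.0, -0.0, -16.8]
contact_force: [-2.8, 0.2, 3.7]
gripper_width: 0.0583
gripper_force: 12.0
```

Request:
{"name": "jog_arm", "arguments": {
  "deltas": [
    [[-1,-0.19,0.06,-0.05,0],[-1,-0.19,0.06,-0.05,0],[-1,0,0,0,0]]
  ]
}}

```text
time_s: 15.72
tcp_pos: [0.5202, -0.3412, 0.0936]
eef_rot: [180.0, -0.3, -16.8]
contact_force: [5.3, -2.2, 3.2]
gripper_width: 0.058
gripper_force: 12.0
```

Request:
{"name": "jog_arm", "arguments": {
  "deltas": [
    [[-1,-0.19,0.06,-0.05,0],[-1,-0.1,0.03,-0.02,0],[-1,0,0,0,0]]
  ]
}}

```text
time_s: 16.1
tcp_pos: [0.5199, -0.3409, 0.0938]
eef_rot: [180.0, -0.6, -16.7]
contact_force: [11.2, -3.8, 0.5]
gripper_width: 0.0582
gripper_force: 12.0
```

Request:
{"name": "jog_arm", "arguments": {
  "deltas": [
    [[-1,0.15,-0.05,0.04,0],[0.85,0,0,0,0],[0.85,0,0,0,0],[0.85,0,0,0,0],[0.85,0,0,2,0],[0.85,0,0,4,0],[0.85,0,0,5,0],[0.85,0,0,0,0]]
  ]
}}

```text
time_s: 17.1
tcp_pos: [0.5182, -0.3411, 0.2068]
eef_rot: [180.0, -0.4, -16.8]
contact_force: [0.5, 0.4, -0.6]
gripper_width: 0.0812
gripper_force: 0.0
```

Run:
```python
from h import *
s=r.get_state(); print(s['tcp_pos'],s['eef_rot'],s['contact_force'],s['gripper_width'])
a=snap('scene','s7')[0][190:300,170:280]; b=snap('side','d7')[0][235:330,260:370]
cv2.imwrite('pics/c7.png',np.hstack([cv2.resize(a,(400,400)),cv2.resize(b,(400,400))]))
```

```text
[ 0.51819557 -0.34110958  0.20681621] [179.95039107  -0.43041054 -16.80937051] [ 0.52903894  0.44189889 -0.59405287] 0.08117199904621861
```

View pics/c7.png

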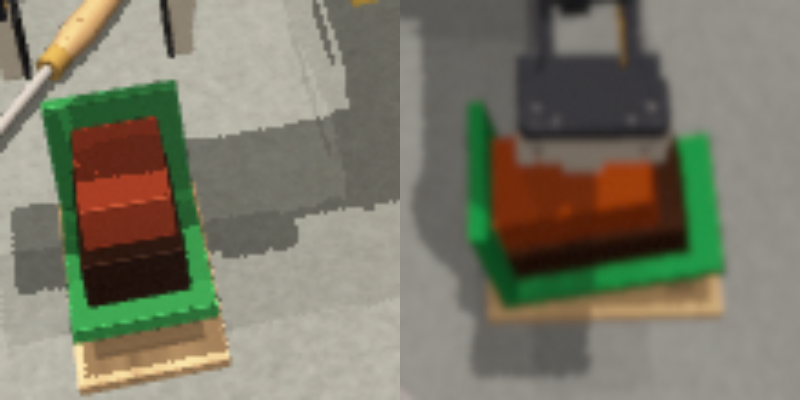

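Both views show the brown blank flat on the dark one, centred and against the backstop. Next is the plain pale blank.

Request:
{"name": "jog_arm", "arguments": {
  "deltas": [
    [[0.85,-0.6,5.08,0,0.082],[0.85,-0.6,5.08,0,0.082],[0.85,-0.6,5.08,-1,0.082],[0.85,-0.6,5.08,-1,0.082],[0.85,-0.6,5.08,-1,0.082],[0.85,-0.6,5.08,-1,0.082],[0.85,-0.6,5.08,-1,0.082],[0.85,-0.6,5.08,-1,0.082]]
  ]
}}

```text
time_s: 18.2
tcp_pos: [0.467, 0.0674, 0.1408]
eef_rot: [180.0, 0.1, 20.9]
contact_force: [1.3, 0.2, -0.7]
gripper_width: 0.0811
gripper_force: 0.0
```

Request:
{"name": "jog_arm", "arguments": {
  "deltas": [
    [[0.5,-0.6,5.08,-1,0.08],[0.5,0,0,0,0],[0.5,0,0,0,0]]
  ]
}}

```text
time_s: 18.58
tcp_pos: [0.4615, 0.1167, 0.1313]
eef_rot: [180.0, 0.1, 25.4]
contact_force: [0.8, -1.0, -0.2]
gripper_width: 0.066
gripper_force: 0.0
```

Run:
```python
from h import *
from fit import S,c1
print(atz(S,*c1((265,163)),0)[:2],atz(S,*c1((418,129)),0)[:2])
im,i=snap('wrist','w8'); s=r.get_state(); print(s['tcp_pos'],s['eef_rot'],s['gripper_width'])
```

```text
dark tri c [ 0.4654 -0.1134  0.0292] edges [0.06   0.1163 0.0604 0.1148] z [0.0306 0.0308 0.0286 0.0266]
   fit [ 0.4652 -0.113   0.0288] yaw -12.5 rms px 0.63
pale tri c [0.4625 0.116  0.0243] edges [0.0521 0.0874 0.0502 0.0862] z [0.022  0.0255 0.0234 0.0262]
   fit [0.4624 0.1161 0.0241] yaw 25.3 rms px 0.58
brown tri c [0.6487 0.1195 0.0278] edges [0.1039 0.0561 0.101  0.0548] z [0.0265 0.0271 0.0309 0.0267]
   fit [0.6485 0.1199 0.0276] yaw 71.9 rms px 0.45
cracked tri c [ 0.641  -0.1051  0.0253] edges [0.0491 0.0933 0.0439 0.0878] z [0.0216 0.0212 0.0302 0.0284]
   fit [ 0.641 -0.105  0.025] yaw 0.9 rms px 1.07
tray tri c [0.5001 0.3455 0.0397] edges [0.1597 0.1669 0.1656 0.1625] z [0.0353 0.0344 0.0406 0.0484]
   fit [0.4999 0.3463 0.0395] yaw 15.7 rms px 1.6
rack tri c [ 0.5471 -0.3493  0.0392] edges [0.0906 0.1371 0.0887 0.1378] z [0.023  0.0236 0.0543 0.0561]
[[ 0.4695 -0.3736  0.023 ]
 [ 0.4965 -0.2871  0.0236]
 [ 0.6244 -0.3259  0.0543]
 [ 0.598  -0.4106  0.0561]]
[ 0.34873827 -0.08291518] [0.38229698 0.09113221]
[0.4617834  0.11625018 0.1316262 ] [1.79982369e+02 9.62630527e-02 2.52943942e+01] 0.06585885151781824
```

View pics/w8.png

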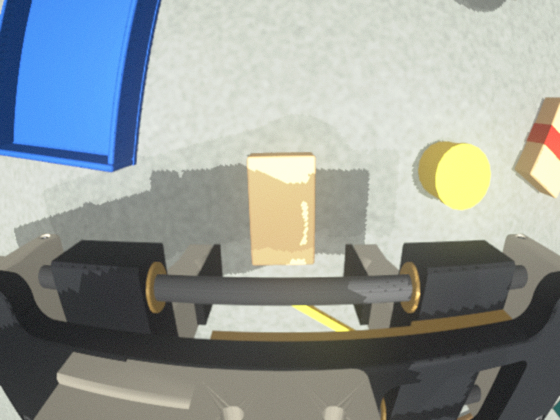

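The plain pale blank is at (281,208), centred between the fingers and free of the tin (455,175) and the pencil. I descend and grip.

Request:
{"name": "jog_arm", "arguments": {
  "deltas": [
    [[0.5,0.1,0.05,-5,0],[0.5,0,0,-3.5,0],[0.5,0,0,-2.0,0],[0.5,0,0,0,0],[-1,0,0,0,0],[-1,0,0,0,0],[-1,0,0,0,0],[-1,0,0,0,0]]
  ],
  "force": 12
}}

```text
time_s: 19.62
tcp_pos: [0.464, 0.1178, 0.0283]
eef_rot: [180.0, -0.1, 25.4]
contact_force: [0.3, -3.5, 8.0]
gripper_width: 0.0517
gripper_force: 11.9
```

Request:
{"name": "jog_arm", "arguments": {
  "deltas": [
    [[-1,0,0,0,0],[-1,0,0,3,0],[-1,0,0,5,0],[-1,0,0,5,0],[-1,0,0,5,0],[-1,0,0,0,0],[-1,0,0,0,0]]
  ]
}}

```text
time_s: 20.5
tcp_pos: [0.4627, 0.1175, 0.2071]
eef_rot: [-180.0, -0.0, 25.3]
contact_force: [0.3, -0.3, -1.6]
gripper_width: 0.052
gripper_force: 12.0
```

Request:
{"name": "jog_arm", "arguments": {
  "deltas": [
    [[-1,0.49,-5.05,0,-0.082],[-1,0.49,-5.05,0,-0.082],[-1,0.49,-5.05,0,-0.082],[-1,0.49,-5.05,0,-0.082],[-1,0.49,-5.05,0,-0.082],[-1,0.49,-5.05,0,-0.082],[-1,0.49,-5.05,0,-0.082],[-1,0.49,-5.05,0,-0.082]]
  ]
}}

```text
time_s: 21.5
tcp_pos: [0.5017, -0.2878, 0.2053]
eef_rot: [-180.0, 0.2, -12.4]
contact_force: [0.9, 0.7, -0.6]
gripper_width: 0.0518
gripper_force: 12.0
```

Request:
{"name": "jog_arm", "arguments": {
  "deltas": [
    [[-1,0.5,-5.07,0,-0.08],[-1,0,0,-1.5,0],[-1,0,0,-1.5,0],[-1,0,0,0,0],[-1,0,0,0,0]]
  ]
}}

```text
time_s: 22.12
tcp_pos: [0.5078, -0.3363, 0.1775]
eef_rot: [180.0, -0.0, -16.7]
contact_force: [0.1, 1.0, -1.2]
gripper_width: 0.0523
gripper_force: 12.0
```

Run:
```python
from h import *
s=r.get_state(); print(s['tcp_pos'],s['eef_rot'],s['contact_force'],s['gripper_width'])
```

```text
[ 0.50779799 -0.33632638  0.17749094] [ 1.79987405e+02 -2.70378298e-03 -1.67337418e+01] [ 0.05342017  0.95234356 -1.16038459] 0.05229216138343555
```

Request:
{"name": "jog_arm", "arguments": {
  "deltas": [
    [[-1,0,-0.1,-2.8,0],[-1,0,0,-0.8,0],[-1,0,0,-0.5,0],[-1,0,0,-0.4,0],[-1,0,0,-0.3,0],[-1,0,0,-0.3,0],[-1,0,0,-0.2,0],[-1,0,0,0,0]]
  ]
}}

```text
time_s: 23.12
tcp_pos: [0.5075, -0.3383, 0.1242]
eef_rot: [180.0, -0.0, -16.8]
contact_force: [-1.3, 1.4, 0.8]
gripper_width: 0.0522
gripper_force: 12.0
```

Request:
{"name": "jog_arm", "arguments": {
  "deltas": [
    [[-1,0,0,-0.2,0],[-1,0,0,-0.1,0],[-1,0,0,0,0]]
  ]
}}

```text
time_s: 23.5
tcp_pos: [0.5075, -0.3383, 0.1214]
eef_rot: [180.0, -0.0, -16.8]
contact_force: [-2.9, 0.3, 4.0]
gripper_width: 0.0519
gripper_force: 12.0
```

Request:
{"name": "jog_arm", "arguments": {
  "deltas": [
    [[-1,-0.19,0.06,-0.05,0],[-1,-0.1,0.03,-0.03,0],[-1,0,0,0,0]]
  ]
}}

```text
time_s: 23.88
tcp_pos: [0.5066, -0.3378, 0.1213]
eef_rot: [180.0, -0.2, -16.8]
contact_force: [5.0, -2.2, 0.8]
gripper_width: 0.0521
gripper_force: 12.0
```

Request:
{"name": "jog_arm", "arguments": {
  "deltas": [
    [[-1,-0.19,0.06,-0.05,0],[-1,-0.1,0.03,-0.02,0],[-1,0,0,0,0]]
  ]
}}

```text
time_s: 24.25
tcp_pos: [0.5063, -0.3375, 0.1216]
eef_rot: [180.0, -0.5, -16.7]
contact_force: [10.6, -4.5, 2.2]
gripper_width: 0.0517
gripper_force: 12.0
```

Request:
{"name": "jog_arm", "arguments": {
  "deltas": [
    [[-1,0.15,-0.05,0.04,0],[0.75,0,0,0,0],[0.75,0,0,0,0],[0.75,0,0,0,0],[0.75,0,0,2,0],[0.75,0,0,4,0],[0.75,0,0,3,0],[0.75,0,0,0,0]]
  ]
}}

```text
time_s: 25.25
tcp_pos: [0.5042, -0.3373, 0.2128]
eef_rot: [180.0, -0.3, -16.8]
contact_force: [-0.8, 0.0, -0.5]
gripper_width: 0.0765
gripper_force: 0.0
```

Request:
{"name": "jog_arm", "arguments": {
  "deltas": [
    [[0.75,2.74,4.65,0,0.062],[0.75,2.74,4.65,-2,0.062],[0.75,2.74,4.65,-2,0.062],[0.5,2.74,4.65,-2,0.062],[0.5,2.72,4.65,-2,0.061],[0.5,0,0,0,0],[0.5,0,0,0,0]]
  ]
}}

```text
time_s: 26.12
tcp_pos: [0.6393, -0.1042, 0.1291]
eef_rot: [180.0, 0.1, 0.9]
contact_force: [-1.0, -0.3, -0.5]
gripper_width: 0.0654
gripper_force: 0.0
```

Run:
```python
from h import *
s=r.get_state(); print(s['tcp_pos'],s['eef_rot'],s['contact_force'],s['gripper_width'])
w=snap('wrist','w9')[0]
a=snap('scene','s9')[0][190:300,170:280]; b=snap('side','d9')[0][225:325,260:360]
top=np.hstack([cv2.resize(a,(300,300)),cv2.resize(b,(300,300))])
wc=w[120:300,132:432] # x3? 
cv2.imwrite('pics/c9.png',np.vstack([top[:, :600],cv2.resize(wc[:150],(600,300),interpolation=cv2.INTER_CUBIC)]))
```

```text
[ 0.63930871 -0.10419304  0.12913143] [1.79990030e+02 1.16805900e-01 8.89458878e-01] [-1.02911719 -0.26543419 -0.54953713] 0.06544358621153337
```

View pics/c9.png

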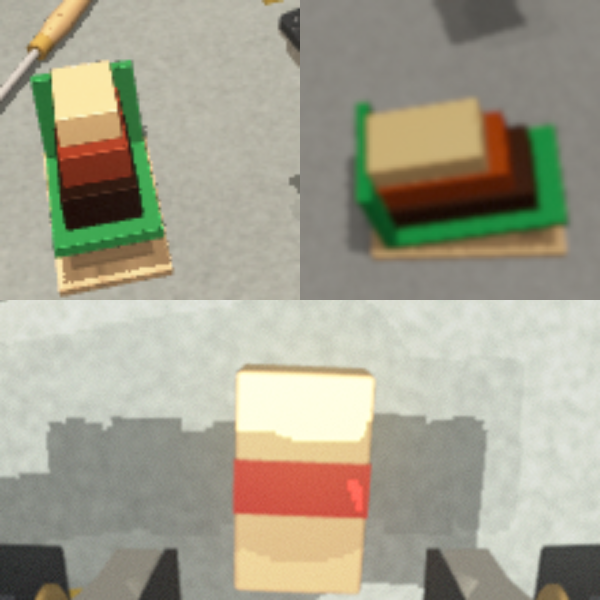

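The stack shows pale on brown on dark, flat, centred and against the backstop. The cracked blank's band is at crop (301,489), which is wrist (282.5,214.5), turned about 2° clockwise.

Run:
```python
from h import *
i=load('w9')
A,B=[atz(i,132+u/2,120+(v-300)/2,.028,True) for u,v in((306,374),(298.5,592))]
print(A,B,np.linalg.norm(A-B),(A+B)/2,np.degrees(np.arctan2(*(A-B)[[1,0]])))
```

```text
[ 0.68430328 -0.1064763   0.028     ] [ 0.59575328 -0.10494574  0.028     ] 0.08856323536567706 [ 0.64002828 -0.10571102  0.028     ] -0.9902413298307197
```

Request:
{"name": "jog_arm", "arguments": {
  "deltas": [
    [[0.5,0.1,-0.15,-5,-0.033],[0.5,0,0,-3.5,0],[0.5,0,0,-1.75,0],[0.5,0,0,0,0],[-1,0,0,0,0],[-1,0,0,0,0],[-1,0,0,0,0],[-1,0,0,0,0]]
  ],
  "force": 14
}}

```text
time_s: 27.28
tcp_pos: [0.6421, -0.1057, 0.0293]
eef_rot: [180.0, -0.1, -1.0]
contact_force: [-1.3, 0.3, 6.5]
gripper_width: 0.0522
gripper_force: 14.0
```

Request:
{"name": "jog_arm", "arguments": {
  "deltas": [
    [[-1,0,0,0,0],[-1,0,0,3,0],[-1,0,0,5,0],[-1,0,0,4,0],[-1,0,0,0,0],[-1,0,0,0,0]]
  ]
}}

```text
time_s: 28.02
tcp_pos: [0.6405, -0.1057, 0.1474]
eef_rot: [-180.0, 0.0, -1.0]
contact_force: [-0.2, -0.6, -2.2]
gripper_width: 0.0515
gripper_force: 14.0
```

Request:
{"name": "jog_arm", "arguments": {
  "deltas": [
    [[-1,-1.75,5.65,0,0.0365],[-1,-1.75,5.65,0,0.0365],[-1,-1.75,5.65,0,0.0365],[-1,-1.75,5.65,0,0.0365],[-1,-1.75,5.65,0,0.0365],[-1,-1.75,5.65,0,0.0365],[-1,-1.75,5.65,0,0.0365],[-1,-1.75,5.65,0,0.0365]]
  ]
}}

```text
time_s: 29.02
tcp_pos: [0.4995, 0.3473, 0.1461]
eef_rot: [179.9, 0.1, 15.8]
contact_force: [0.4, 0.7, -0.9]
gripper_width: 0.0521
gripper_force: 14.0
```

Request:
{"name": "jog_arm", "arguments": {
  "deltas": [
    [[-1,0,0,-4,0],[-1,0,0,-4,0],[-1,0,0,-1.5,0],[-1,0,0,-0.8,0],[-1,0,0,-0.5,0],[-1,0,0,0,0]]
  ]
}}

```text
time_s: 29.78
tcp_pos: [0.5014, 0.3464, 0.0403]
eef_rot: [-180.0, -0.1, 15.7]
contact_force: [-0.5, -0.4, -1.2]
gripper_width: 0.0517
gripper_force: 14.0
```

Request:
{"name": "jog_arm", "arguments": {
  "deltas": [
    [[-1,0,0,-0.3,0],[-1,0,0,-0.2,0],[-1,0,0,0,0]]
  ]
}}

```text
time_s: 30.15
tcp_pos: [0.5012, 0.3464, 0.0353]
eef_rot: [-180.0, -0.0, 15.7]
contact_force: [-0.9, -1.7, 3.6]
gripper_width: 0.0522
gripper_force: 14.0
```

Request:
{"name": "jog_arm", "arguments": {
  "deltas": [
    [[0.4,0,0,0,0],[0.4,0,0,0,0],[0.4,0,0,0,0],[0.4,0,0,2,0],[0.4,0,0,5,0],[0.4,0,0,6,0],[0.4,0,0,6,0]]
  ]
}}

```text
time_s: 31.02
tcp_pos: [0.5008, 0.3459, 0.2264]
eef_rot: [180.0, 0.0, 15.7]
contact_force: [0.6, 1.3, -0.8]
gripper_width: 0.0613
gripper_force: 0.0
```

Request:
{"name": "jog_arm", "arguments": {
  "deltas": [
    [[0.4,-2.5,5,0,0],[0.4,-2.5,5,0,0],[0.4,-2.5,5,0,0],[0.4,-2.5,5,0,0],[0.4,-2,3,0,0],[0.4,0,0,0,0],[0.4,0,0,0,0]]
  ]
}}

```text
time_s: 31.9
tcp_pos: [0.3809, 0.5759, 0.2243]
eef_rot: [180.0, 0.0, 15.7]
contact_force: [0.5, 0.6, -0.5]
gripper_width: 0.0614
gripper_force: 0.0
```

Run:
```python
from h import *
a=snap('scene','s10')[0][90:310,170:460]; b=snap('side','d10')[0][90:310,190:370]
cv2.imwrite('pics/c10.png',np.hstack([cv2.resize(a,(500,380)),cv2.resize(b,(300,380))]))
```

```text
(no output)
```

View pics/c10.png

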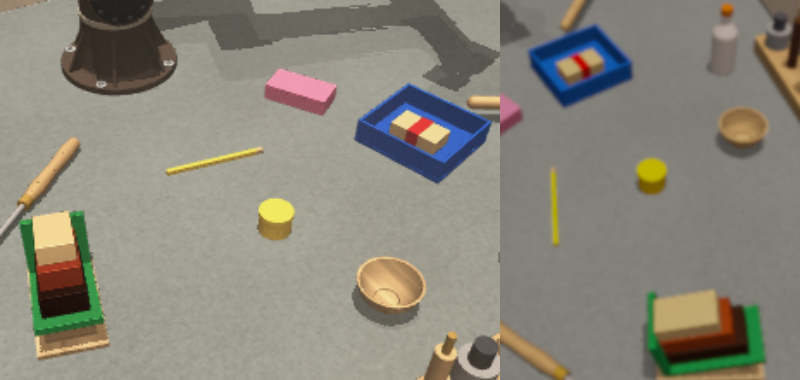

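The final views show the stack on the rack at (60,265) and the cracked blank flat in the tray at (420,130). The tin (276,218) and the bowl (391,285) look undisturbed, and the arm is clear.

```bash
python3 -c "
from plant import r
print(r.close_job())"
```

```text
the job is handed in; nothing more can be done
None
```

The job is handed in at about 32 s of the 112 s: the dark, reddish-brown and plain pale blanks are stacked flat on the rack against the backstop, the cracked blank lies flat in the blue tray, and the bowl and tin look untouched in the last pictures.

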